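Run the ring gauge over a bent rail and lock it at the stop

TASK

Check the bent rail in the fixture with the brass ring gauge: swing the yellow keeper arm fully open, slide the ring along the rail around both bends until it sits flush against the red stop, then swing the keeper arm fully shut again behind the ring. Leave the other things on the bench where they are.

Things in the scene. Friction and masses are not known exactly. Their poses are not given: they have to be found in the camera images.
- fixture: Fixed grey base plate 280 x 470 x 12 mm carrying an S-shaped level steel rail (round bar, diameter 14 mm, centreline 130 mm above the bench). Origin on the bench; z up; plate spans x -165 to 115, y -235 to 235 mm. Rail: three straights, along +y, -x, +y, joined by two 90 degree bends of 40 mm centreline radius; held only by a post at each end. Turned up to 0.2 rad from the world axes.
- ring: Brass ring gauge, outer diameter 70, bore 32, thickness 16 mm, 0.4 kg, hanging loose on the rail; it cannot come off. Origin at its centre, 121 mm above the bench (9 mm below the rail's centreline); top at 156 mm. Its y axis is the bore's axis, along the rail. Starts on the first straight; slides with light friction when pushed along the rail.
- rail_start (a point): Point on the rail's centreline where it leaves the start post, at (50, -200, 130) mm in the fixture's frame. Blue post 34 mm wide, top at 150 mm (cap to 154 mm). The first straight runs from here along fixture +y to (50, -40), where the first bend begins; the bend ends at (10, 0).
- bend1 (a point): Point where the centrelines of the first and the middle straight would cross, at (50, 0, 130) mm in the fixture's frame: the outer corner of the first bend. The middle straight runs along fixture -x, from (10, 0) to (-10, 0).
- bend2 (a point): The same for the middle and the last straight, at (-50, 0, 130) mm in the fixture's frame. The second bend runs from (-10, 0) to (-50, 40); from there the last straight runs along fixture +y to the stop.
- stop (a point): Centre of the face of the red stop plate (56 wide, 8 thick, from 102 to 154 mm above the bench) at the rail's end, on its centreline, at (-50, 200, 130) mm in the fixture's frame. The face looks back along the last straight (fixture -y). With the ring flush its centre is 8 mm from the face. Blue post behind it, top at 150 mm, cap to 154 mm.
- keeper (a joint): Angle (rad) of the yellow keeper arm: 0 = shut, square across the last straight just above the rail, its middle 36 mm before the stop's face, blocking the ring; 1.65 = fully open, lying along fixture -y beside the rail. From above it opens clockwise, away from the stop. End stops at both limits; light friction (0.5 N at the knob); stays where left. Starts shut or nearly so.
- keeper_pivot (a point): The keeper arm's pivot, at (-125, 164, 148) mm in the fixture's frame, on a pillar of diameter 20 mm (hub diameter 24, top at 157 mm), 75 mm from the last straight on the robot's side. The arm is a bar 12 mm wide, from 141 to 155 mm above the bench, reaching 114 mm from the pivot (along fixture +x when shut).
- keeper_knob (a point): Upright black knob near the free end of the keeper arm, 100 mm from the pivot: a round post of diameter 18 mm from 155 to 199 mm above the bench; this point is on its axis 179 mm above the bench.
- chuck: Bystander: steel lathe chuck, diameter 100 mm, 80 mm high, standing on the bench; origin at its underside.
- bottle: Bystander: white bottle with red cap, diameter 72 mm, 190 mm high, standing; origin at its underside.
- wrench: Bystander: steel wrench 190 mm long, lying flat; origin near its middle.
- manual: Bystander: blue manual 150 x 210 x 16 mm, lying flat; origin at the centre of its underside.
There are look-alikes about, which are no part of the job. Of the things like the ring, leave any that is purple; of the rest the smaller one is meant.

How it is judged:
By the outcome, as a careful person would: the job done as asked, in the order asked, and still so for the second after the job is handed in, with the robot touching nothing.
It also fails if it takes over 67 s, if anything falls off the work surface, if the arm or the gripper's body presses on something with over 40 N, if the wrist force passes 120 N, or if a joint passes its speed limit or range.

ROBOT

A 6-joint arm with a two-finger parallel gripper is mounted at the origin on the work surface. World frame = base frame: x ahead of the robot, y to its left, z up, the work surface at z = 0. Lengths are in m, angles in rad, forces in N, time in s.
With the tool pointing down it reaches from about 0.4 to 0.825 m from the base axis. Payload 7 kg.
Tool frame: the origin (TCP) lies on the front face of the gripper's body, between the roots of the fingers; the fingertips stand 66 mm ahead of it and the grasp point (between the pads) lies 47 mm ahead of it; z points along the fingers, y is the line along which they close (so a half turn about z gives the same grasp; the last joint's range is limited). The gripper opens to 88 mm and grips with 3 to 60 N. Pads are 19 mm wide; open, the fingers measure 130 mm over their backs; the gripper's body (78 mm by 193 mm) begins 47 mm behind the grasp point.
Start: joints at [1.583, 0.359, 0.012, 0, -1.224, -0.288], TCP at [0.184, 0.649, 0.292] pointing down, gripper open.
Joint ranges: [-3.07, 3.07], [-1.43, 2.12], [-1.02, 1.25], [-3.03, 1.67], [-3.05, -0], [-3.03, 3.03]. Speed limits (rad/s): [2.39, 2.39, 3.01, 3.14, 3.14, 3.14].

INTERFACE

Orientations are given as [roll, pitch, yaw] about the fixed x, y, z axes, in that order (R = Rz(yaw) Ry(pitch) Rx(roll)).
In Python, from station import arm gives the robot as it stands. The module is installed in compiled form; this text tells all that it offers.
- The arm moves only by the tool move_arm, never from a script. Its argument "increments" is a list of rows, each an object of numbers: "jaw": the gripper command: -1 is shut, 1 is fully open, values between are in proportion; "dx", "dy", "dz": the shift along the tool's x, y, z in m; "twist": the turn about the tool's z in rad. A call has 1 to 12 rows; each row shifts and turns the commanded pose from where the row before left it, along the tool's axes as they then stand; what a row does not reach is not made up. A row lasts 1/12 s, in which the tool goes at most 41.7 mm and 7.16 degrees, less where a joint would pass 70% of its speed; a pose out of reach is approached as far as the arm can. A call is refused whole if a number of a shift passes 0.0417 or a number of a turn 0.125, either way. A call with a gripper value outside its range is refused whole. The fingers move at their own pace and stop on an object; "force" is the grip in N (left out, the last holds). Time passes only in rows, so rows that do not move let the fingers close. It gives the time, the measured TCP pose, the force, the opening and the grip force at its end, in the units of the state.
- arm.get_state(): the state, without advancing time (a new reading comes with each control period).
- arm.grab_frame(name): name is "side" or "top" or "wrist"; returns the picture (420x560x3 uint8, blue, green, red); there is no depth.
- arm.camera_info(name): a dict with "K" (3x3 intrinsics, pixels), "extrinsics" (4x4, takes a point from camera to world coordinates). Camera axes: x right, y down, z forward; pixel columns grow to the right and rows downward; lengths in m; the calibration is good to about 2 mm. The wrist camera is an equidistant fisheye: a pixel r from the principal point sees the ray r / f radians off the axis. A picture is of the moment at which its call begins: read the wrist's pose just before it. camera_info takes no time and is no camera call; for the wrist camera it gives the pose at the moment of the call.
- arm.job_done(): hands the job in; it is judged then, once.
Trained networks look in the newest picture that a camera, given by its name, has taken for a name from the list of things; names that differ only in an ending like _2 or _b are one class to them, and where a whole thing is asked for, a point or a joint stands for the part that bears it (a point fixed in the world has none). Each returns a list of dicts, best first, with "score" (0 to 1); they miss things now and then, are a little off and sometimes report something else, mostly with a low value. They report only what shows in the picture. A call takes as long as a camera call. They do not tell look-alikes from the thing itself.
- arm.find_in(camera, name): "position" ([x, y, z] in m, in world coordinates, good to about 4 mm: the middle of the surface that is visible of it).
- arm.silhouettes(camera, name): "pixels" (420x560 bool, what is visible of it).
- arm.pinpoint(camera, name): "position" ([x, y, z] in m, in world coordinates, good to about 4 mm: a listed point, or the origin of a listed thing).
The state is a dict: "t": time; "q": joint angles; "qd": joint speeds; "joint_efforts": joint torques, N m; "eef_pos": TCP position; "ee_rot": TCP orientation; "force": force on the tool from outside, world axes, zero at the start; "moment": the same for the moment, N m; "width": finger opening in m; "gripper_force": force on a finger pad.
Only numpy, scipy, OpenCV 4.12 (cv2) and the standard library are available. Lean on these libraries where they do the work, as an engineer would, in place of code of your own. Each camera call takes 0.05 s, during which the arm holds its last target. There are 200 camera calls.

## Working session

There is one attempt and no reset: what is moved stays moved. The work goes in short steps, Python scripts to look and compute and a tool call to move; the robot and the scene stay as the last step left them, time stands still between calls to the robot, and variables do not carry over. Pictures are saved under pics/ and viewed, at most 10 in all, crops included, and the job is handed in when it is done.

Besides the shell and the picture viewer there is one more tool, called after "Request:" as name(argument=value, ...) on one line, values as JSON. move_arm: Moves the arm, as the interface text tells. Its arguments: {"type":"object","properties":{"increments":{"type":"array"},"force":{"type":"number"}},"required":["increments"]}

```bash
mkdir -p pics
python3 - <<'E'
from station import arm
import cv2,numpy as np
np.set_printoptions(precision=4,suppress=True)
s=arm.get_state();print(s['t'],s['eef_pos'],s['ee_rot'],s['width'])
for c in('top','side'):
    im=arm.grab_frame(c);cv2.imwrite(f'pics/{c}0.png',im)
    for n in('ring','rail_start','bend1','bend2','stop','keeper_pivot','keeper_knob','fixture'):
        print(c,n,[(np.round(d['position'],4).tolist(),round(d['score'],2)) for d in arm.pinpoint(c,n)][:4])
a=np.hstack([cv2.imread('pics/top0.png'),cv2.imread('pics/side0.png')])
print(arm.camera_info('top'))
E
```

```text
0.0 [0.1837 0.6491 0.2912] [ 3.1399 -0.0002 -0.2759] 0.08752263949270218
top ring [([0.6533, -0.0528, 0.1173], 0.73), ([0.7728, -0.2389, 0.0349], 0.72), ([0.8108, -0.0894, 0.0463], 0.65), ([0.5418, 0.2624, 0.1296], 0.3)]
top rail_start [([0.6547, -0.1336, 0.1295], 0.78)]
top bend1 [([0.6481, 0.0709, 0.1343], 0.66), ([0.5442, 0.062, 0.1317], 0.65)]
top bend2 [([0.6481, 0.0709, 0.1343], 0.66), ([0.5442, 0.062, 0.1317], 0.65)]
top stop [([0.5444, 0.2583, 0.1311], 0.74)]
top keeper_pivot [([0.4669, 0.2209, 0.1495], 0.49)]
top keeper_knob [([0.5614, 0.2163, 0.1807], 0.51)]
top fixture [([0.5955, 0.0639, 0.0], 0.56), ([0.6571, -0.1317, 0.1314], 0.38)]
side ring [([0.6546, -0.0594, 0.1201], 0.72), ([0.7796, -0.2356, 0.0302], 0.53)]
side rail_start [([0.6575, -0.1332, 0.1325], 0.94)]
side bend1 [([0.5485, 0.0618, 0.1296], 0.68), ([0.6468, 0.0649, 0.1268], 0.57)]
side bend2 [([0.5485, 0.0618, 0.1296], 0.68), ([0.6468, 0.0649, 0.1268], 0.57)]
side stop [([0.5364, 0.2615, 0.1308], 0.84)]
side keeper_pivot [([0.4672, 0.2186, 0.1526], 0.52)]
side keeper_knob [([0.568, 0.2184, 0.1809], 0.78)]
side fixture [([0.5978, 0.0635, -0.0007], 0.82)]
{'K': array([[495.32  ,   0.    , 273.1278],
       [  0.    , 495.32  , 211.0716],
       [  0.    ,   0.    ,   1.    ]]), 'extrinsics': array([[-0.0087, -0.9976,  0.0692,  0.4867],
       [-1.    ,  0.0087, -0.0001, -0.0023],
       [-0.0005, -0.0692, -0.9976,  1.5228],
       [ 0.    ,  0.    ,  0.    ,  1.    ]])}
```

View pics/top0.png

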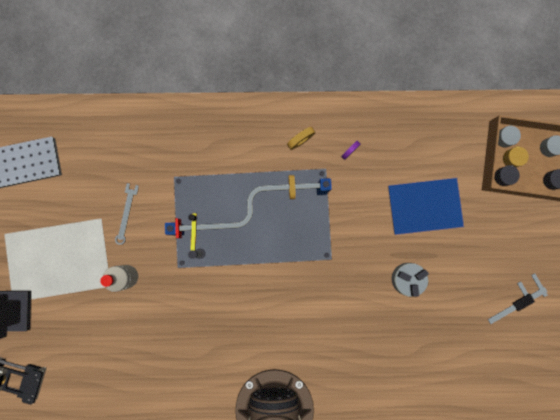

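View pics/side0.png

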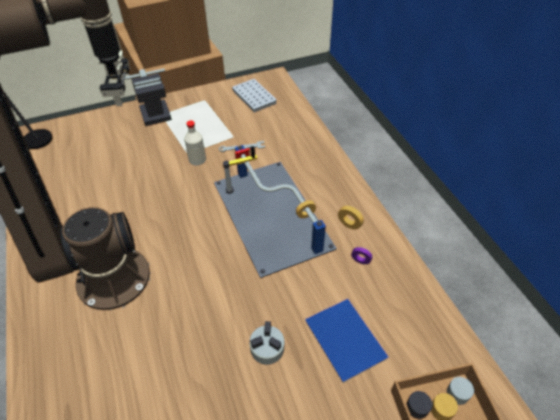

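The top view shows the S-rail with its ring at about (292,187). The look-alikes, brass at (301,138) and purple at (351,149), lie off the rail. The yellow keeper is near shut at (194,235) with its knob on the rail side, and the red stop is at (178,228). Next I fit the fixture pose.

```bash
cat > h.py <<'E'
from station import arm
import numpy as np, json, sys
from scipy.spatial.transform import Rotation as Ro
np.set_printoptions(precision=4,suppress=True)
P={'rail_start':(.05,-.2),'bend1':(.05,0),'bend2':(-.05,0),'stop':(-.05,.2),'keeper_pivot':(-.125,.164),'fixture':(0,0)}
def fit(obs):  # obs: list of (name, world xy) -> tx,ty,yaw
    A=np.array([P[n] for n,_ in obs]);B=np.array([p for _,p in obs])[:,:2]
    a=A-A.mean(0);b=B-B.mean(0)
    th=np.arctan2((a[:,0]*b[:,1]-a[:,1]*b[:,0]).sum(),(a*b).sum())
    R=np.array([[np.cos(th),-np.sin(th)],[np.sin(th),np.cos(th)]])
    t=B.mean(0)-R@A.mean(0)
    return t,th,B-(A@R.T+t)
def load():
    d=json.load(open('fix.json'));th=d[2]
    return np.array(d[:2]),th,np.array([[np.cos(th),-np.sin(th)],[np.sin(th),np.cos(th)]])
def tofix(p):
    t,th,R=load();return R.T@(np.array(p)[:2]-t)
def where():
    s=arm.get_state();t,th,R=load();yaw=s['ee_rot'][2]
    print('t',round(s['t'],2),'fix xy',tofix(s['eef_pos']),'z',round(s['eef_pos'][2],4),'yawfix',round(yaw-th,4),'rp',s['ee_rot'][:2],'F',s['force'],'w',round(s['width'],4),'q6',round(s['q'][5],2));return s
def delta(x,y,z,yawf):
    s=where();t,th,R=load()
    w=np.append(R@[x,y]+t,z)-s['eef_pos']
    d=Ro.from_euler('xyz',s['ee_rot']).inv().apply(w)
    tw=-(yawf+th-s['ee_rot'][2])
    print('tool shift',d,'twist',round(tw,4))
E
python3 - <<'E'
from h import *
obs=[]
import collections
D=collections.defaultdict(list)
for c in('top','side'):
    for k in range(2):
        arm.grab_frame(c)
        for n in P:
            for d in arm.pinpoint(c,n)[:2 if 'bend' in n else 1]:
                p=d['position']; m=n
                if 'bend' in n: m='bend1' if p[0]>.6 else 'bend2'
                if d['score']>.3: D[m].append(p)
obs=[(n,np.median(v,0)) for n,v in D.items()]
t,th,r=fit(obs);print(t,th);[print(o[0],o[1],x) for o,x in zip(obs,r)]
json.dump([*t,th],open('fix.json','w'))
for c in('top','side'):
  for n in('keeper_knob','ring'):
    for d in arm.pinpoint(c,n)[:1]: print(n,tofix(d['position']))
print('over knob, y tangential');delta(-.025,.164,.29,0)
E
```

```text
[0.5969 0.0641] 0.0508521379767423
rail_start [ 0.6566 -0.1316  0.1326] [-0.0004  0.0015]
bend1 [0.6468 0.0678 0.1311] [-0.      0.0011]
stop [0.5368 0.2606 0.1313] [ 0.     -0.0007]
keeper_pivot [0.4658 0.2202 0.151 ] [ 0.0021 -0.0014]
fixture [0.5954 0.0644 0.    ] [-0.0015  0.0003]
bend2 [0.5468 0.0609 0.1327] [-0.0002 -0.0007]
keeper_knob [-0.0245  0.1518]
ring [ 0.1603 -0.3123]
keeper_knob [-0.0221  0.1553]
ring [ 0.2007 -0.1649]
over knob, y tangential
t 2.5 fix xy [-0.3828  0.6056] z 0.2922 yawfix -0.3266 rp [-3.1416 -0.    ] F [-0.1936  0.6366 -0.0588] w 0.0878 q6 -0.29
tool shift [0.4806 0.3034 0.0022] twist -0.3266
```

Request:
move_arm(increments=[{"jaw": 0, "dx": 0.02, "dy": 0.0125}, {"dx": 0.04, "dy": 0.025}, {"dx": 0.04, "dy": 0.025}, {"dx": 0.04, "dy": 0.025}, {"dx": 0.04, "dy": 0.025}, {"dx": 0.04, "dy": 0.025}, {"dx": 0.04, "dy": 0.025}, {"dx": 0.04, "dy": 0.025}, {"dx": 0.04, "dy": 0.025}, {"dx": 0.04, "dy": 0.025}, {"dx": 0.04, "dy": 0.025}, {"dx": 0.03, "dy": 0.02}], force=10)

```text
$.increments[0]: bad value
```

Request:
move_arm(increments=[{"dx": 0.02, "dy": 0.012}, {"dx": 0.01, "dy": 0.006}, {"twist": -0.08}, {"twist": -0.08}, {"twist": -0.07}, {"dx": 0}])

```text
$.increments[0]: bad value
```

Run:
```python
from h import *
import cv2
im=arm.grab_frame('wrist');cv2.imwrite('pics/w1.png',im)
for n in('keeper_knob','keeper_pivot','stop'):
    for d in arm.pinpoint('wrist',n)[:2]: print(n,tofix(d['position']),d['position'][2],d['score'])
delta(-.0255,.154,.228,-.1)
```

```text
t 2.7 fix xy [-0.3828  0.6055] z 0.2922 yawfix -0.3267 rp [ 3.1416 -0.    ] F [-0.6009 -0.1233  0.0934] w 0.0876 q6 -0.29
tool shift [0.4833 0.313  0.0642] twist -0.2267
```

View pics/w1.png

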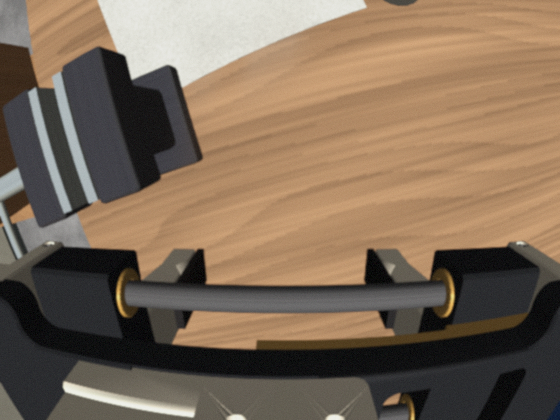

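The arm hasn't moved: the wrist view shows the open fingers at about (185,285) and (395,285) above bare bench, because both calls were refused. Every row seems to need all five fields.

Request:
move_arm(increments=[{"jaw": 0, "dx": 0.02, "dy": 0.013, "dz": 0, "twist": 0}, {"jaw": 0, "dx": 0.04, "dy": 0.026, "dz": 0, "twist": 0}, {"jaw": 0, "dx": 0.04, "dy": 0.026, "dz": 0, "twist": 0}, {"jaw": 0, "dx": 0.03, "dy": 0.02, "dz": 0, "twist": 0}, {"jaw": 0, "dx": 0.03, "dy": 0.02, "dz": 0, "twist": 0}, {"jaw": 0, "dx": 0.03, "dy": 0.02, "dz": 0, "twist": 0}, {"jaw": 0, "dx": 0.03, "dy": 0.02, "dz": 0, "twist": 0}, {"jaw": 0, "dx": 0.03, "dy": 0.02, "dz": 0, "twist": 0}, {"jaw": 0, "dx": 0.03, "dy": 0.02, "dz": 0, "twist": 0}, {"jaw": 0, "dx": 0.03, "dy": 0.02, "dz": 0, "twist": 0}, {"jaw": 0, "dx": 0.03, "dy": 0.02, "dz": 0, "twist": 0}, {"jaw": 0, "dx": 0.03, "dy": 0.02, "dz": 0, "twist": 0}], force=10)

```text
t: 3.7
eef_pos: [0.466, 0.3206, 0.2925]
ee_rot: [-3.141, -0.0, -0.276]
force: [0.1, 1.4, -0.7]
width: 0.0435
gripper_force: 0.0
```

Request:
move_arm(increments=[{"jaw": 0, "dx": 0.03, "dy": 0.02, "dz": 0, "twist": 0}, {"jaw": 0, "dx": 0.03, "dy": 0.02, "dz": 0, "twist": 0}, {"jaw": 0, "dx": 0.03, "dy": 0.02, "dz": 0, "twist": 0}, {"jaw": 0, "dx": 0.02, "dy": 0.012, "dz": 0, "twist": 0}, {"jaw": 0, "dx": 0, "dy": 0, "dz": 0, "twist": -0.08}, {"jaw": 0, "dx": 0, "dy": 0, "dz": 0, "twist": -0.08}, {"jaw": 0, "dx": 0, "dy": 0, "dz": 0, "twist": -0.07}, {"jaw": 0, "dx": 0, "dy": 0, "dz": 0, "twist": 0}])

```text
t: 4.37
eef_pos: [0.5516, 0.2225, 0.2921]
ee_rot: [3.142, 0.0, -0.043]
force: [0.0, 1.1, -0.5]
width: 0.0438
gripper_force: 0.0
```

Run:
```python
from h import *
import cv2
im=arm.grab_frame('wrist');cv2.imwrite('pics/w2.png',im)
for n in('keeper_knob','keeper_pivot','stop'):
    for d in arm.pinpoint('wrist',n)[:2]: print(n,tofix(d['position']),d['position'][2],d['score'])
delta(-.0255,.154,.228,-.1)
```

```text
keeper_knob [-0.0249  0.1522] 0.176 0.58
keeper_pivot [-0.1303  0.1663] 0.1488 0.87
stop [-0.0486  0.1977] 0.1303 0.96
t 4.57 fix xy [-0.0375  0.1609] z 0.2922 yawfix -0.0984 rp [ 3.1416 -0.    ] F [-0.6257  1.0287 -0.0515] w 0.0437 q6 0.81
tool shift [0.0126 0.0057 0.0642] twist 0.0016
```

View pics/w2.png

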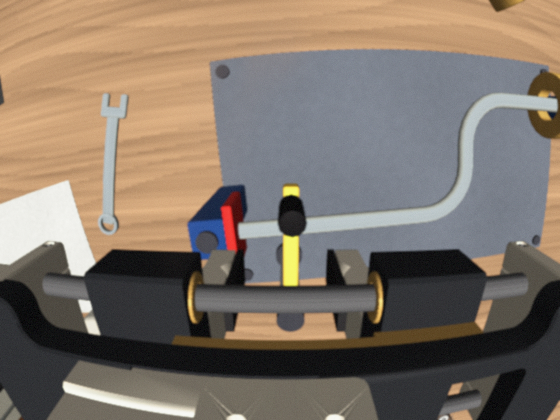

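The wrist view shows the keeper arm (yellow) with its knob at (292,215), centred between the fingers at (225,290) and (350,290). I centre over it, lower and grip lightly.

Request:
move_arm(increments=[{"jaw": 0, "dx": 0.0125, "dy": 0.006, "dz": 0, "twist": 0}, {"jaw": 0, "dx": 0, "dy": 0, "dz": 0.02, "twist": 0}, {"jaw": 0, "dx": 0, "dy": 0, "dz": 0.02, "twist": 0}, {"jaw": 0, "dx": 0, "dy": 0, "dz": 0.015, "twist": 0}, {"jaw": 0, "dx": 0, "dy": 0, "dz": 0.009, "twist": 0}, {"jaw": -0.5, "dx": 0, "dy": 0, "dz": 0, "twist": 0}, {"jaw": -0.7, "dx": 0, "dy": 0, "dz": 0, "twist": 0}, {"jaw": -0.7, "dx": 0, "dy": 0, "dz": 0, "twist": 0}, {"jaw": -0.7, "dx": 0, "dy": 0, "dz": 0, "twist": 0}, {"jaw": -0.7, "dx": 0, "dy": 0, "dz": 0, "twist": 0}], force=8)

```text
t: 5.4
eef_pos: [0.5641, 0.2166, 0.2293]
ee_rot: [-3.14, -0.002, -0.046]
force: [0.3, 0.4, 1.6]
width: 0.0178
gripper_force: 8.0
```

Run:
```python
from h import *
s=where();print(s['gripper_force'])
```

```text
t 5.4 fix xy [-0.025   0.1539] z 0.2293 yawfix -0.0965 rp [-3.1404 -0.0016] F [0.3379 0.4325 1.6426] w 0.0178 q6 0.84
8.000190407037735
```

Gripped: the width reads 17.8 mm, which matches the knob. Now I swing along the arc.

Request:
move_arm(increments=[{"jaw": -0.7, "dx": -0.0005, "dy": 0.01, "dz": 0, "twist": 0.1}, {"jaw": -0.7, "dx": -0.0005, "dy": 0.01, "dz": 0, "twist": 0.1}, {"jaw": -0.7, "dx": -0.0005, "dy": 0.01, "dz": 0, "twist": 0.1}, {"jaw": -0.7, "dx": -0.0005, "dy": 0.01, "dz": 0, "twist": 0.1}, {"jaw": -0.7, "dx": -0.0005, "dy": 0.01, "dz": 0, "twist": 0.1}, {"jaw": -0.7, "dx": -0.0005, "dy": 0.01, "dz": 0, "twist": 0.1}, {"jaw": -0.7, "dx": -0.0005, "dy": 0.01, "dz": 0, "twist": 0.1}, {"jaw": -0.7, "dx": -0.0005, "dy": 0.01, "dz": 0, "twist": 0.1}, {"jaw": -0.7, "dx": -0.0005, "dy": 0.01, "dz": 0, "twist": 0.1}, {"jaw": -0.7, "dx": -0.0005, "dy": 0.01, "dz": 0, "twist": 0.1}, {"jaw": -0.7, "dx": -0.0005, "dy": 0.01, "dz": 0, "twist": 0.1}, {"jaw": -0.7, "dx": -0.0005, "dy": 0.01, "dz": 0, "twist": 0.1}])

```text
t: 6.4
eef_pos: [0.4956, 0.1274, 0.2292]
ee_rot: [-3.138, 0.003, -1.251]
force: [-2.0, 9.5, -0.1]
width: 0.0181
gripper_force: 8.0
```

Run:
```python
from h import *
s=where();p=tofix(s['eef_pos'])-[-.125,.164];print(np.hypot(*p),-np.arctan2(p[1],p[0]))
delta(-.125+.1*np.cos(1.65),.164-.1*np.sin(1.65),s['eef_pos'][2],-1.65)
```

```text
t 6.4 fix xy [-0.0979  0.0684] z 0.2292 yawfix -1.3015 rp [-3.1381  0.0029] F [-2.0311  9.4714 -0.082 ] w 0.0181 q6 -0.31
0.09939160137408035 1.2947772176468295
t 6.4 fix xy [-0.0979  0.0684] z 0.2292 yawfix -1.3015 rp [-3.1381  0.0029] F [-2.0311  9.4714 -0.082 ] w 0.0181 q6 -0.31
tool shift [-0.0054  0.0348 -0.0001] twist 0.3485
```

Request:
move_arm(increments=[{"jaw": -0.7, "dx": -0.0015, "dy": 0.01, "dz": 0, "twist": 0.1}, {"jaw": -0.7, "dx": -0.0015, "dy": 0.01, "dz": 0, "twist": 0.1}, {"jaw": -0.7, "dx": -0.0005, "dy": 0.01, "dz": 0, "twist": 0.1}, {"jaw": -0.7, "dx": -0.0005, "dy": 0.005, "dz": 0, "twist": 0.05}, {"jaw": -0.7, "dx": 0, "dy": 0.003, "dz": 0, "twist": 0}, {"jaw": -0.7, "dx": 0, "dy": 0, "dz": 0, "twist": 0}])

```text
t: 6.9
eef_pos: [0.4597, 0.1236, 0.2297]
ee_rot: [-3.135, 0.002, -1.595]
force: [16.3, -5.1, -8.7]
width: 0.0215
gripper_force: 8.0
```

Run:
```python
from h import *
s=where();p=tofix(s['eef_pos'])-[-.125,.164];print(np.hypot(*p),-np.arctan2(p[1],p[0]))
```

```text
t 6.9 fix xy [-0.134   0.0663] z 0.2297 yawfix -1.6458 rp [-3.135   0.0019] F [16.2821 -5.0524 -8.6509] w 0.0215 q6 -0.71
0.09807469762051563 1.662196999846487
```

The end stop is reached: 16 N of resistance at 1.66 rad. I release, rise and compute the way to the ring.

Request:
move_arm(increments=[{"jaw": 0, "dx": 0, "dy": 0, "dz": 0, "twist": 0}, {"jaw": 0, "dx": 0, "dy": 0, "dz": 0, "twist": 0}, {"jaw": 0, "dx": 0, "dy": 0, "dz": 0, "twist": 0}, {"jaw": 0, "dx": 0, "dy": 0, "dz": -0.03, "twist": 0}, {"jaw": 0, "dx": 0, "dy": 0, "dz": -0.03, "twist": 0}, {"jaw": 0, "dx": 0, "dy": 0, "dz": -0.01, "twist": 0.12}, {"jaw": 0, "dx": 0, "dy": 0, "dz": 0, "twist": 0.12}, {"jaw": 0, "dx": 0, "dy": 0, "dz": 0, "twist": 0.12}, {"jaw": 0, "dx": 0, "dy": 0, "dz": 0, "twist": 0.12}, {"jaw": 0, "dx": 0, "dy": 0, "dz": 0, "twist": 0.12}, {"jaw": 0, "dx": 0, "dy": 0, "dz": 0, "twist": 0.12}, {"jaw": 0, "dx": 0, "dy": 0, "dz": 0, "twist": 0.12}])

```text
t: 7.9
eef_pos: [0.4573, 0.1231, 0.2984]
ee_rot: [3.141, 0.0, -2.442]
force: [0.1, 0.7, 0.5]
width: 0.044
gripper_force: 0.0
```

Run:
```python
from h import *
for c in('top','side'):
  arm.grab_frame(c)
  for n in('ring','keeper_knob'):
    for d in arm.pinpoint(c,n)[:4]: print(c,n,tofix(d['position']),d['position'][2],d['score'])
delta(.05,-.12,.29,-np.pi)
```

```text
top ring [ 0.2039 -0.1625] 0.0424 0.81
top ring [ 0.1602 -0.3141] 0.0344 0.73
top ring [ 0.0466 -0.1176] 0.1179 0.51
side ring [ 0.0535 -0.1992] 0.1339 0.74
side ring [ 0.2034 -0.1658] 0.0492 0.7
side ring [ 0.0529 -0.1271] 0.1195 0.6
side ring [ 0.163 -0.31 ] 0.0352 0.54
side keeper_knob [-0.1278  0.0629] 0.1813 0.73
t 8.2 fix xy [-0.1363  0.066 ] z 0.2983 yawfix -2.4833 rp [3.1415 0.0001] F [-0.3602 -0.1226  0.555 ] w 0.044 q6 -1.54
tool shift [-0.0336 -0.2611  0.0082] twist 0.6583
```

Request:
move_arm(increments=[{"jaw": 0, "dx": -0.002, "dy": -0.02, "dz": 0, "twist": 0}, {"jaw": 0, "dx": -0.004, "dy": -0.03, "dz": 0, "twist": 0}, {"jaw": 0, "dx": -0.004, "dy": -0.03, "dz": 0, "twist": 0}, {"jaw": 0, "dx": -0.004, "dy": -0.03, "dz": 0, "twist": 0}, {"jaw": 0, "dx": -0.004, "dy": -0.03, "dz": 0, "twist": 0}, {"jaw": 0, "dx": -0.004, "dy": -0.03, "dz": 0, "twist": 0}, {"jaw": 0, "dx": -0.004, "dy": -0.03, "dz": 0, "twist": 0}, {"jaw": 0, "dx": -0.004, "dy": -0.03, "dz": 0, "twist": 0}, {"jaw": 0, "dx": -0.003, "dy": -0.025, "dz": 0, "twist": 0}, {"jaw": 0, "dx": 0, "dy": -0.005, "dz": 0.004, "twist": 0.11}, {"jaw": 0, "dx": 0, "dy": 0, "dz": 0.004, "twist": 0.11}, {"jaw": 0, "dx": 0, "dy": 0, "dz": 0, "twist": 0.11}])

```text
t: 9.2
eef_pos: [0.6513, -0.0542, 0.2884]
ee_rot: [3.141, -0.002, -2.77]
force: [-0.8, -0.3, 0.1]
width: 0.0437
gripper_force: 0.0
```

Request:
move_arm(increments=[{"jaw": 0.1, "dx": 0, "dy": 0, "dz": 0, "twist": 0.11}, {"jaw": 0.1, "dx": 0, "dy": 0, "dz": 0, "twist": 0.11}, {"jaw": 0.1, "dx": 0, "dy": 0, "dz": 0, "twist": 0.11}, {"jaw": 0.1, "dx": 0, "dy": 0, "dz": 0, "twist": 0}])

```text
t: 9.53
eef_pos: [0.6513, -0.0534, 0.2899]
ee_rot: [-3.142, -0.001, -3.099]
force: [-0.9, 0.2, 0.2]
width: 0.0479
gripper_force: 0.0
```

Run:
```python
from h import *
import cv2
im=arm.grab_frame('wrist');cv2.imwrite('pics/w3.png',im)
for n in('ring','bend1','rail_start'):
    for d in arm.pinpoint('wrist',n)[:3]: print(n,tofix(d['position']),d['position'][2],d['score'])
delta(.05,-.122,.208,-np.pi)
```

```text
ring [ 0.0488 -0.1228] 0.1209 0.94
ring [ 0.2041 -0.1623] 0.0465 0.64
bend1 [-0.0502 -0.0034] 0.1273 0.82
bend1 [0.0487 0.0011] 0.1338 0.7
rail_start [ 0.0484 -0.2004] 0.1336 0.68
rail_start [ 0.048  -0.1218] 0.1201 0.63
t 9.73 fix xy [ 0.0483 -0.1201] z 0.2901 yawfix -3.1426 rp [-3.1416 -0.0001] F [0.4229 0.2778 0.594 ] w 0.0483 q6 -1.74
tool shift [-0.0017 -0.0019  0.0821] twist -0.001
```

View pics/w3.png

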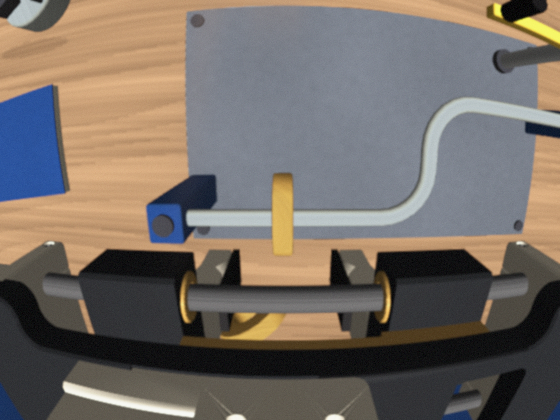

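The wrist view shows the brass ring on the rail at (283,213), between the fingers at (220,290) and (350,290). The keeper is open at top right, and the large look-alike ring is far below. I descend onto the ring's top and grip lightly across its thickness.

Request:
move_arm(increments=[{"jaw": 0, "dx": -0.0015, "dy": -0.0025, "dz": 0, "twist": 0}, {"jaw": 0, "dx": 0, "dy": 0, "dz": 0.02, "twist": 0}, {"jaw": 0, "dx": 0, "dy": 0, "dz": 0.02, "twist": 0}, {"jaw": 0, "dx": 0, "dy": 0, "dz": 0.02, "twist": 0}, {"jaw": 0, "dx": 0, "dy": 0, "dz": 0.014, "twist": 0}, {"jaw": 0, "dx": 0, "dy": 0, "dz": 0.007, "twist": 0}, {"jaw": -0.5, "dx": 0, "dy": 0, "dz": 0, "twist": 0}, {"jaw": -0.7, "dx": 0, "dy": 0, "dz": 0, "twist": 0}, {"jaw": -0.8, "dx": 0, "dy": 0, "dz": 0, "twist": 0}, {"jaw": -0.8, "dx": 0, "dy": 0, "dz": 0, "twist": 0}, {"jaw": -0.8, "dx": 0, "dy": 0, "dz": 0, "twist": 0}], force=6)

```text
t: 10.65
eef_pos: [0.6533, -0.0558, 0.2103]
ee_rot: [3.141, 0.002, -3.096]
force: [-0.7, 3.0, 1.8]
width: 0.0159
gripper_force: 1.2
```

Run:
```python
from h import *
print('to bend start');delta(.05,-.04,.209,-np.pi)
```

```text
to bend start
t 10.65 fix xy [ 0.0503 -0.1226] z 0.2103 yawfix -3.1464 rp [3.1414 0.0017] F [-0.6922  2.9823  1.7962] w 0.0159 q6 -1.74
tool shift [0.0007 0.0826 0.0013] twist -0.0048
```

Request:
move_arm(increments=[{"jaw": -0.85, "dx": 0, "dy": 0.004, "dz": 0, "twist": 0}, {"jaw": -0.85, "dx": 0, "dy": 0.008, "dz": 0, "twist": 0}, {"jaw": -0.85, "dx": 0, "dy": 0.01, "dz": 0, "twist": 0}, {"jaw": -0.85, "dx": 0, "dy": 0.01, "dz": 0, "twist": 0}, {"jaw": -0.85, "dx": 0, "dy": 0.01, "dz": 0, "twist": 0}, {"jaw": -0.85, "dx": 0, "dy": 0.01, "dz": 0, "twist": 0}, {"jaw": -0.85, "dx": 0, "dy": 0.01, "dz": 0, "twist": 0}, {"jaw": -0.85, "dx": 0, "dy": 0.01, "dz": 0, "twist": 0}, {"jaw": -0.85, "dx": 0, "dy": 0.008, "dz": 0, "twist": 0}, {"jaw": -0.85, "dx": 0, "dy": 0.002, "dz": 0, "twist": 0}, {"jaw": -0.85, "dx": 0, "dy": 0, "dz": 0, "twist": 0}])

```text
t: 11.57
eef_pos: [0.6495, 0.0279, 0.2102]
ee_rot: [3.141, 0.002, -3.094]
force: [-1.3, 0.2, 7.6]
width: 0.0158
gripper_force: 6.0
```

Run:
```python
from h import *
print('to bend start');delta(.05,-.04,.210,-np.pi)
```

```text
to bend start
t 11.57 fix xy [ 0.0507 -0.0389] z 0.2102 yawfix -3.145 rp [3.1413 0.0017] F [-1.3002  0.1693  7.5936] w 0.0158 q6 -1.87
tool shift [ 0.0007 -0.0011  0.0002] twist -0.0034
```

Request:
move_arm(increments=[{"jaw": -0.85, "dx": 0.0005, "dy": 0.003, "dz": 0, "twist": -0.1}, {"jaw": -0.85, "dx": 0.0005, "dy": 0.004, "dz": 0, "twist": -0.1}, {"jaw": -0.85, "dx": 0.0002, "dy": 0.004, "dz": 0, "twist": -0.1}, {"jaw": -0.85, "dx": 0.0002, "dy": 0.004, "dz": 0, "twist": -0.1}, {"jaw": -0.85, "dx": 0.0002, "dy": 0.004, "dz": 0, "twist": -0.1}, {"jaw": -0.85, "dx": 0.0002, "dy": 0.004, "dz": 0, "twist": -0.1}, {"jaw": -0.85, "dx": 0.0002, "dy": 0.004, "dz": 0, "twist": -0.1}, {"jaw": -0.85, "dx": 0.0002, "dy": 0.004, "dz": 0, "twist": -0.1}, {"jaw": -0.85, "dx": 0, "dy": 0, "dz": 0, "twist": 0}])

```text
t: 12.32
eef_pos: [0.6354, 0.0549, 0.2102]
ee_rot: [-3.141, 0.002, -2.29]
force: [0.3, 0.4, 6.1]
width: 0.0161
gripper_force: 6.0
```

Run:
```python
from h import *
s=where();p=tofix(s['eef_pos'])-[.01,-.04];print('r',np.hypot(*p),'ang',np.arctan2(p[1],p[0]),s['gripper_force'])
```

```text
t 12.32 fix xy [ 0.038  -0.0111] z 0.2102 yawfix -2.3404 rp [-3.1406  0.0022] F [0.3082 0.4379 6.1279] w 0.0161 q6 -1.11
r 0.04021049272549927 ang 0.8004522496474116 5.998347345739603
```

Request:
move_arm(increments=[{"jaw": -0.85, "dx": 0.0002, "dy": 0.004, "dz": 0, "twist": -0.1}, {"jaw": -0.85, "dx": 0.0002, "dy": 0.004, "dz": 0, "twist": -0.1}, {"jaw": -0.85, "dx": 0.0002, "dy": 0.004, "dz": 0, "twist": -0.1}, {"jaw": -0.85, "dx": 0.0002, "dy": 0.004, "dz": 0, "twist": -0.1}, {"jaw": -0.85, "dx": 0.0002, "dy": 0.004, "dz": 0, "twist": -0.1}, {"jaw": -0.85, "dx": 0.0002, "dy": 0.004, "dz": 0, "twist": -0.1}, {"jaw": -0.85, "dx": 0.0002, "dy": 0.004, "dz": 0, "twist": -0.1}, {"jaw": -0.85, "dx": 0.0002, "dy": 0.003, "dz": 0, "twist": -0.07}, {"jaw": -0.85, "dx": 0, "dy": 0.006, "dz": 0, "twist": 0}, {"jaw": -0.85, "dx": 0, "dy": 0.007, "dz": 0, "twist": 0}, {"jaw": -0.85, "dx": 0, "dy": 0.006, "dz": 0, "twist": 0}, {"jaw": -0.85, "dx": 0, "dy": 0, "dz": 0, "twist": 0}])

```text
t: 13.32
eef_pos: [0.5868, 0.0631, 0.21]
ee_rot: [-3.14, 0.001, -1.529]
force: [-1.0, 1.5, 6.5]
width: 0.0157
gripper_force: 6.0
```

Run:
```python
from h import *
print('to bend2 start');delta(-.01,0,.210,-np.pi/2)
```

```text
to bend2 start
t 13.32 fix xy [-0.0101 -0.0005] z 0.21 yawfix -1.5798 rp [-3.1403  0.001 ] F [-1.0262  1.4547  6.5225] w 0.0157 q6 -0.4
tool shift [-0.0005 -0.0001  0.    ] twist -0.009
```

Request:
move_arm(increments=[{"jaw": -0.85, "dx": -0.0005, "dy": 0.004, "dz": 0, "twist": 0.09}, {"jaw": -0.85, "dx": -0.0004, "dy": 0.004, "dz": 0, "twist": 0.1}, {"jaw": -0.85, "dx": -0.0002, "dy": 0.004, "dz": 0, "twist": 0.1}, {"jaw": -0.85, "dx": -0.0002, "dy": 0.004, "dz": 0, "twist": 0.1}, {"jaw": -0.85, "dx": -0.0002, "dy": 0.004, "dz": 0, "twist": 0.1}, {"jaw": -0.85, "dx": -0.0002, "dy": 0.004, "dz": 0, "twist": 0.1}, {"jaw": -0.85, "dx": -0.0002, "dy": 0.004, "dz": 0, "twist": 0.1}, {"jaw": -0.85, "dx": -0.0002, "dy": 0.004, "dz": 0, "twist": 0.1}, {"jaw": -0.85, "dx": 0, "dy": 0, "dz": 0, "twist": 0}])

```text
t: 14.07
eef_pos: [0.5577, 0.0741, 0.2099]
ee_rot: [-3.141, 0.001, -2.325]
force: [0.3, 0.1, 7.6]
width: 0.0161
gripper_force: 6.0
```

Run:
```python
from h import *
s=where();p=tofix(s['eef_pos'])-[-.01,.04];print('r',np.hypot(*p),'ang past start',-np.pi/2-np.arctan2(p[1],p[0]),s['gripper_force'])
```

```text
t 14.07 fix xy [-0.0386  0.0119] z 0.2099 yawfix -2.3761 rp [-3.1412  0.0011] F [0.2559 0.0543 7.6376] w 0.0161 q6 -1.23
r 0.04009954895116397 ang past start 0.7943430583021827 6.001791218295693
```

Request:
move_arm(increments=[{"jaw": -0.85, "dx": -0.0002, "dy": 0.004, "dz": 0, "twist": 0.1}, {"jaw": -0.85, "dx": -0.0002, "dy": 0.004, "dz": 0, "twist": 0.1}, {"jaw": -0.85, "dx": -0.0002, "dy": 0.004, "dz": 0, "twist": 0.1}, {"jaw": -0.85, "dx": -0.0002, "dy": 0.004, "dz": 0, "twist": 0.1}, {"jaw": -0.85, "dx": -0.0002, "dy": 0.004, "dz": 0, "twist": 0.1}, {"jaw": -0.85, "dx": -0.0002, "dy": 0.004, "dz": 0, "twist": 0.1}, {"jaw": -0.85, "dx": -0.0002, "dy": 0.004, "dz": 0, "twist": 0.1}, {"jaw": -0.85, "dx": 0, "dy": 0.003, "dz": 0, "twist": 0.07}, {"jaw": -0.85, "dx": 0, "dy": 0.008, "dz": 0, "twist": 0}, {"jaw": -0.85, "dx": 0, "dy": 0.01, "dz": 0, "twist": 0}, {"jaw": -0.85, "dx": 0, "dy": 0.01, "dz": 0, "twist": 0}, {"jaw": -0.85, "dx": 0, "dy": 0, "dz": 0, "twist": 0}])

```text
t: 15.07
eef_pos: [0.5429, 0.13, 0.2095]
ee_rot: [3.141, -0.0, -3.089]
force: [-3.2, 2.3, 7.6]
width: 0.0162
gripper_force: 6.0
```

Run:
```python
from h import *
delta(-.05,.155,.210,-np.pi)
```

```text
t 15.07 fix xy [-0.0506  0.0685] z 0.2095 yawfix -3.1397 rp [ 3.1412 -0.0003] F [-3.2452  2.2708  7.6095] w 0.0162 q6 -2.1
tool shift [-0.0007  0.0865 -0.0004] twist 0.0019
```

Request:
move_arm(increments=[{"jaw": -0.85, "dx": -0.0005, "dy": 0.005, "dz": 0, "twist": 0}, {"jaw": -0.85, "dx": 0, "dy": 0.01, "dz": 0, "twist": 0}, {"jaw": -0.85, "dx": 0, "dy": 0.01, "dz": 0, "twist": 0}, {"jaw": -0.85, "dx": 0, "dy": 0.01, "dz": 0, "twist": 0}, {"jaw": -0.85, "dx": 0, "dy": 0.01, "dz": 0, "twist": 0}, {"jaw": -0.85, "dx": 0, "dy": 0.01, "dz": 0, "twist": 0}, {"jaw": -0.85, "dx": 0, "dy": 0.01, "dz": 0, "twist": 0}, {"jaw": -0.85, "dx": 0, "dy": 0.01, "dz": 0, "twist": 0}, {"jaw": -0.85, "dx": 0, "dy": 0.008, "dz": 0, "twist": 0}, {"jaw": -0.85, "dx": 0, "dy": 0.002, "dz": 0, "twist": 0}, {"jaw": -0.85, "dx": 0, "dy": 0, "dz": 0, "twist": 0}])

```text
t: 15.98
eef_pos: [0.5385, 0.2139, 0.2093]
ee_rot: [-3.141, -0.001, -3.089]
force: [-0.0, -0.2, 6.6]
width: 0.016
gripper_force: 6.0
```

Run:
```python
from h import *
where()
```

```text
t 15.98 fix xy [-0.0507  0.1526] z 0.2093 yawfix -3.1395 rp [-3.1408 -0.001 ] F [-0.0361 -0.1515  6.5515] w 0.016 q6 -2.23
```

Now I release, rise, step back behind the ring and close the fingers.

Request:
move_arm(increments=[{"jaw": -0.4, "dx": 0, "dy": 0, "dz": 0, "twist": 0}, {"jaw": -0.4, "dx": 0, "dy": 0, "dz": 0, "twist": 0}, {"jaw": -0.4, "dx": 0, "dy": 0, "dz": 0, "twist": 0}, {"jaw": -0.4, "dx": 0, "dy": 0, "dz": -0.02, "twist": 0}, {"jaw": -0.4, "dx": 0, "dy": 0, "dz": -0.02, "twist": 0}, {"jaw": -1, "dx": 0, "dy": -0.02, "dz": 0, "twist": 0}, {"jaw": -1, "dx": 0, "dy": -0.02, "dz": 0, "twist": 0}, {"jaw": -1, "dx": 0, "dy": 0, "dz": 0, "twist": 0}, {"jaw": -1, "dx": 0, "dy": 0, "dz": 0, "twist": 0}])

```text
t: 16.73
eef_pos: [0.5412, 0.1729, 0.2489]
ee_rot: [-3.142, -0.001, -3.088]
force: [-0.2, 0.1, -0.0]
width: 0.0053
gripper_force: 0.0
```

Run:
```python
from h import *
import cv2
where()
im=arm.grab_frame('wrist');cv2.imwrite('pics/w4.png',im)
for n in('ring','stop'):
    for d in arm.pinpoint('wrist',n)[:2]: print(n,tofix(d['position']),d['position'][2],d['score'])
```

```text
t 16.73 fix xy [-0.0501  0.1114] z 0.2489 yawfix -3.1391 rp [-3.1416 -0.0008] F [-0.2473  0.1089 -0.0141] w 0.0053 q6 -2.17
ring [-0.0487  0.1494] 0.1191 0.87
stop [-0.049   0.1985] 0.128 0.69
```

View pics/w4.png

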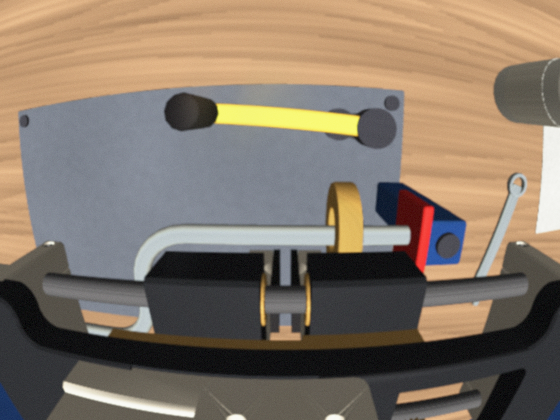

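The wrist view shows the ring free on the rail at (345,215), with the stop (red) at (415,235) and the keeper open at (190,110)–(375,125). The closed fingers at (285,280) are behind the ring. I lower them and push.

Request:
move_arm(increments=[{"jaw": -1, "dx": 0, "dy": 0, "dz": 0.02, "twist": 0}, {"jaw": -1, "dx": 0, "dy": 0, "dz": 0.02, "twist": 0}, {"jaw": -1, "dx": 0, "dy": 0, "dz": 0, "twist": 0}, {"jaw": -1, "dx": 0, "dy": 0.005, "dz": 0, "twist": 0}, {"jaw": -1, "dx": 0, "dy": 0.005, "dz": 0, "twist": 0}, {"jaw": -1, "dx": 0, "dy": 0.005, "dz": 0, "twist": 0}, {"jaw": -1, "dx": 0, "dy": 0.005, "dz": 0, "twist": 0}, {"jaw": -1, "dx": 0, "dy": 0.005, "dz": 0, "twist": 0}, {"jaw": -1, "dx": 0, "dy": 0.005, "dz": 0, "twist": 0}, {"jaw": -1, "dx": 0, "dy": 0.005, "dz": 0, "twist": 0}, {"jaw": -1, "dx": 0, "dy": 0.005, "dz": 0, "twist": 0}])

```text
t: 17.8
eef_pos: [0.5394, 0.214, 0.2094]
ee_rot: [-3.142, 0.0, -3.086]
force: [0.8, -2.9, 2.9]
width: 0.0009
gripper_force: 1.3
```

Run:
```python
from h import *
import cv2
where()
im=arm.grab_frame('wrist');cv2.imwrite('pics/w5.png',im)
for n in('ring','stop'):
    for d in arm.pinpoint('wrist',n)[:2]: print(n,tofix(d['position']),d['position'][2],d['score'])
```

```text
t 17.8 fix xy [-0.0498  0.1526] z 0.2094 yawfix -3.1366 rp [-3.1415  0.0002] F [ 0.7589 -2.9337  2.9137] w 0.0009 q6 -2.23
ring [-0.0518  0.1767] 0.1175 0.71
stop [-0.0493  0.1997] 0.1295 0.75
```

Request:
move_arm(increments=[{"jaw": -1, "dx": 0, "dy": 0.003, "dz": 0, "twist": 0}, {"jaw": -1, "dx": 0, "dy": 0.003, "dz": 0, "twist": 0}, {"jaw": -1, "dx": 0, "dy": 0.003, "dz": 0, "twist": 0}, {"jaw": -1, "dx": 0, "dy": 0.002, "dz": 0, "twist": 0}, {"jaw": -1, "dx": 0, "dy": 0, "dz": 0, "twist": 0}])

```text
t: 18.37
eef_pos: [0.5388, 0.225, 0.209]
ee_rot: [3.141, -0.0, -3.086]
force: [-0.1, -1.2, -0.3]
width: 0.0005
gripper_force: 0.3
```

Request:
move_arm(increments=[{"jaw": -1, "dx": 0, "dy": 0.001, "dz": 0, "twist": 0}, {"jaw": -1, "dx": 0, "dy": 0.001, "dz": 0, "twist": 0}, {"jaw": -1, "dx": 0, "dy": 0, "dz": 0, "twist": 0}])

```text
t: 18.62
eef_pos: [0.5387, 0.2267, 0.2091]
ee_rot: [3.142, -0.0, -3.086]
force: [-0.4, -1.1, 0.4]
width: 0.0006
gripper_force: 0.6
```

Run:
```python
from h import *
where()
im=arm.grab_frame('wrist')
for n in('ring','stop'):
    for d in arm.pinpoint('wrist',n)[:2]: print(n,tofix(d['position']),d['position'][2],d['score'])
```

```text
t 18.62 fix xy [-0.0499  0.1653] z 0.2091 yawfix -3.1367 rp [ 3.1416 -0.0001] F [-0.4232 -1.1386  0.4347] w 0.0006 q6 -2.25
ring [-0.051  0.188] 0.1181 0.58
stop [-0.0476  0.1981] 0.1318 0.86
```

Request:
move_arm(increments=[{"jaw": -1, "dx": 0, "dy": 0.001, "dz": 0, "twist": 0}, {"jaw": -1, "dx": 0, "dy": 0.001, "dz": 0, "twist": 0}, {"jaw": -1, "dx": 0, "dy": 0, "dz": 0, "twist": 0}])

```text
t: 19.02
eef_pos: [0.5386, 0.2287, 0.2092]
ee_rot: [3.142, 0.0, -3.086]
force: [0.7, -1.6, -0.1]
width: 0.0003
gripper_force: 0.7
```

Request:
move_arm(increments=[{"jaw": -1, "dx": 0, "dy": 0.001, "dz": 0, "twist": 0}, {"jaw": -1, "dx": 0, "dy": 0.001, "dz": 0, "twist": 0}, {"jaw": -1, "dx": 0, "dy": 0, "dz": 0, "twist": 0}])

```text
t: 19.27
eef_pos: [0.5384, 0.2294, 0.2091]
ee_rot: [-3.139, -0.001, -3.086]
force: [1.3, -6.3, 1.6]
width: 0.0006
gripper_force: 3.7
```

Request:
move_arm(increments=[{"jaw": -1, "dx": 0, "dy": 0.0015, "dz": 0, "twist": 0}, {"jaw": -1, "dx": 0, "dy": 0, "dz": 0, "twist": 0}, {"jaw": -1, "dx": 0, "dy": 0, "dz": 0, "twist": 0}])

```text
t: 19.52
eef_pos: [0.5384, 0.2295, 0.2091]
ee_rot: [-3.137, -0.002, -3.086]
force: [2.9, -12.0, 0.5]
width: 0.0004
gripper_force: 6.2
```

Run:
```python
from h import *
import cv2
where()
im=arm.grab_frame('wrist');cv2.imwrite('pics/w6.png',im)
for n in('ring','stop'):
    for d in arm.pinpoint('wrist',n)[:2]: print(n,tofix(d['position']),d['position'][2],d['score'])
```

```text
t 19.52 fix xy [-0.0501  0.1682] z 0.2091 yawfix -3.1372 rp [-3.1372 -0.0015] F [  2.9373 -11.9814   0.5319] w 0.0004 q6 -2.26
ring [-0.0492  0.1924] 0.1178 0.82
stop [-0.0472  0.1979] 0.1298 0.79
```

View pics/w6.png

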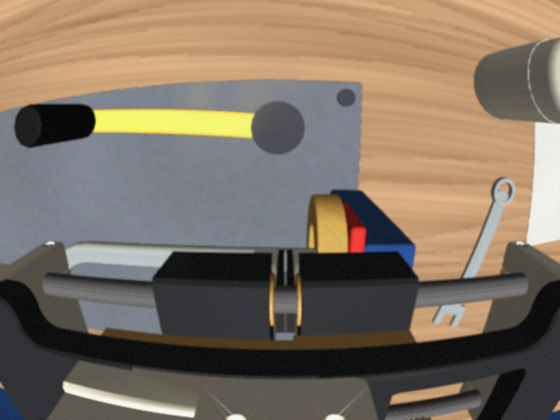

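The wrist view shows the ring at (328,225) against the red stop at (355,228), with a 12 N reaction, so it is flush. I back off, rise and turn for the knob.

Request:
move_arm(increments=[{"jaw": -1, "dx": 0, "dy": -0.005, "dz": 0, "twist": 0}, {"jaw": -1, "dx": 0, "dy": -0.01, "dz": 0, "twist": 0}, {"jaw": -1, "dx": 0, "dy": -0.01, "dz": -0.02, "twist": 0}, {"jaw": -1, "dx": 0, "dy": 0, "dz": -0.03, "twist": 0}, {"jaw": 0, "dx": 0, "dy": 0, "dz": -0.03, "twist": 0}, {"jaw": 0, "dx": 0, "dy": 0, "dz": 0, "twist": -0.12}, {"jaw": 0, "dx": 0, "dy": 0, "dz": 0, "twist": -0.12}, {"jaw": 0, "dx": 0, "dy": 0, "dz": 0, "twist": -0.12}, {"jaw": 0, "dx": 0, "dy": 0, "dz": 0, "twist": -0.12}, {"jaw": 0, "dx": 0, "dy": 0, "dz": 0, "twist": -0.12}, {"jaw": 0, "dx": 0, "dy": 0, "dz": 0, "twist": -0.12}, {"jaw": 0, "dx": 0, "dy": 0, "dz": 0, "twist": -0.12}])

```text
t: 20.67
eef_pos: [0.5398, 0.2072, 0.2893]
ee_rot: [3.141, 0.001, -2.24]
force: [0.8, 0.2, -0.7]
width: 0.0431
gripper_force: 0.0
```

Request:
move_arm(increments=[{"jaw": 0, "dx": 0, "dy": 0, "dz": 0, "twist": -0.12}, {"jaw": 0, "dx": 0, "dy": 0, "dz": 0, "twist": -0.12}, {"jaw": 0, "dx": 0, "dy": 0, "dz": 0, "twist": -0.12}, {"jaw": 0, "dx": 0, "dy": 0, "dz": 0, "twist": -0.12}, {"jaw": 0, "dx": 0, "dy": 0, "dz": 0, "twist": -0.12}, {"jaw": 0, "dx": 0, "dy": 0, "dz": 0, "twist": -0.05}, {"jaw": 0, "dx": 0, "dy": 0, "dz": 0, "twist": 0}])

```text
t: 21.25
eef_pos: [0.5398, 0.2072, 0.2893]
ee_rot: [-3.141, 0.001, -1.593]
force: [-0.5, 0.3, 0.3]
width: 0.0439
gripper_force: 0.0
```

Run:
```python
from h import *
for c in ('top','side','wrist'):
  arm.grab_frame(c)
  for n in('ring','keeper_knob'):
    for d in arm.pinpoint(c,n)[:3]: print(c,n,tofix(d['position']),d['position'][2],d['score'])
delta(-.133,.0643,.229,-1.65)
```

```text
top ring [ 0.159  -0.3108] 0.033 0.54
top ring [ 0.2025 -0.16  ] 0.0452 0.51
top keeper_knob [-0.1344  0.0638] 0.1775 0.52
side ring [ 0.2017 -0.1647] 0.0486 0.6
side ring [ 0.1642 -0.3114] 0.0338 0.58
side ring [-0.0511  0.1881] 0.1181 0.57
side keeper_knob [-0.1282  0.0658] 0.1803 0.58
side keeper_knob [-0.2382 -0.4652] -0.0035 0.48
wrist ring [-0.0505  0.1893] 0.1178 0.59
wrist keeper_knob [-0.134   0.0605] 0.1766 0.94
t 21.7 fix xy [-0.0498  0.1457] z 0.2891 yawfix -1.6471 rp [3.1416 0.    ] F [ 0.5718 -0.7554 -0.618 ] w 0.044 q6 -0.73
tool shift [0.0875 0.0768 0.0601] twist 0.0029
```

Request:
move_arm(increments=[{"jaw": 0, "dx": 0.03, "dy": 0.027, "dz": 0, "twist": 0}, {"jaw": 0, "dx": 0.03, "dy": 0.027, "dz": 0, "twist": 0}, {"jaw": 0, "dx": 0.02, "dy": 0.018, "dz": 0, "twist": 0}, {"jaw": 0, "dx": 0.0075, "dy": 0.005, "dz": 0, "twist": 0}, {"jaw": 0, "dx": 0, "dy": 0, "dz": 0.02, "twist": 0}, {"jaw": 0, "dx": 0, "dy": 0, "dz": 0.02, "twist": 0}, {"jaw": 0, "dx": 0, "dy": 0, "dz": 0.015, "twist": 0}, {"jaw": 0, "dx": 0, "dy": 0, "dz": 0.005, "twist": 0}, {"jaw": -0.7, "dx": 0, "dy": 0, "dz": 0, "twist": 0}, {"jaw": -0.7, "dx": 0, "dy": 0, "dz": 0, "twist": 0}, {"jaw": -0.7, "dx": 0, "dy": 0, "dz": 0, "twist": 0}, {"jaw": -0.7, "dx": 0, "dy": 0, "dz": 0, "twist": 0}], force=8)

```text
t: 22.7
eef_pos: [0.4612, 0.1219, 0.2301]
ee_rot: [-3.14, 0.001, -1.596]
force: [-0.2, -1.4, -0.3]
width: 0.0226
gripper_force: 0.0
```

Run:
```python
from h import *
s=where();p=tofix(s['eef_pos'])-[-.125,.164];print(np.hypot(*p),-np.arctan2(p[1],p[0]),s['gripper_force'])
```

```text
t 22.7 fix xy [-0.1326  0.0646] z 0.2301 yawfix -1.6465 rp [-3.1402  0.0008] F [-0.2086 -1.4151 -0.3335] w 0.0226 q6 -0.7
0.09966245421836155 1.647153120603836 0.0
```

Closing still; I continue straight into the shutting arc.

Request:
move_arm(increments=[{"jaw": -0.7, "dx": 0, "dy": 0, "dz": 0, "twist": 0}, {"jaw": -0.7, "dx": 0, "dy": 0, "dz": 0, "twist": 0}, {"jaw": -0.7, "dx": -0.0005, "dy": -0.01, "dz": 0, "twist": -0.1}, {"jaw": -0.7, "dx": -0.0005, "dy": -0.01, "dz": 0, "twist": -0.1}, {"jaw": -0.7, "dx": -0.0005, "dy": -0.01, "dz": 0, "twist": -0.1}, {"jaw": -0.7, "dx": -0.0005, "dy": -0.01, "dz": 0, "twist": -0.1}, {"jaw": -0.7, "dx": -0.0005, "dy": -0.01, "dz": 0, "twist": -0.1}, {"jaw": -0.7, "dx": -0.0005, "dy": -0.01, "dz": 0, "twist": -0.1}, {"jaw": -0.7, "dx": -0.0005, "dy": -0.01, "dz": 0, "twist": -0.1}, {"jaw": -0.7, "dx": -0.0005, "dy": -0.01, "dz": 0, "twist": -0.1}])

```text
t: 23.53
eef_pos: [0.5345, 0.1495, 0.2301]
ee_rot: [-3.141, -0.002, -0.791]
force: [2.5, -5.1, 0.5]
width: 0.0177
gripper_force: 8.0
```

Run:
```python
from h import *
s=where();p=tofix(s['eef_pos'])-[-.125,.164];print(np.hypot(*p),-np.arctan2(p[1],p[0]),s['gripper_force'])
```

```text
t 23.53 fix xy [-0.058   0.0884] z 0.2301 yawfix -0.8418 rp [-3.1412 -0.002 ] F [ 2.5166 -5.1384  0.4977] w 0.0177 q6 0.15
0.1010462802138103 0.845272762609513 7.9991365224123
```

Request:
move_arm(increments=[{"jaw": -0.7, "dx": -0.001, "dy": -0.01, "dz": 0, "twist": -0.1}, {"jaw": -0.7, "dx": -0.001, "dy": -0.01, "dz": 0, "twist": -0.1}, {"jaw": -0.7, "dx": -0.0005, "dy": -0.01, "dz": 0, "twist": -0.1}, {"jaw": -0.7, "dx": -0.0005, "dy": -0.01, "dz": 0, "twist": -0.1}, {"jaw": -0.7, "dx": -0.0005, "dy": -0.01, "dz": 0, "twist": -0.1}, {"jaw": -0.7, "dx": -0.0005, "dy": -0.01, "dz": 0, "twist": -0.1}, {"jaw": -0.7, "dx": -0.0005, "dy": -0.01, "dz": 0, "twist": -0.1}, {"jaw": -0.7, "dx": -0.0005, "dy": -0.01, "dz": 0, "twist": -0.1}, {"jaw": -0.7, "dx": 0, "dy": -0.004, "dz": 0, "twist": -0.04}, {"jaw": -0.7, "dx": 0, "dy": 0, "dz": 0, "twist": 0}])

```text
t: 24.37
eef_pos: [0.5646, 0.2265, 0.2303]
ee_rot: [3.14, -0.003, 0.048]
force: [7.4, -4.5, -0.2]
width: 0.0181
gripper_force: 8.0
```

Run:
```python
from h import *
s=where();p=tofix(s['eef_pos'])-[-.125,.164];print(np.hypot(*p),-np.arctan2(p[1],p[0]),s['gripper_force'])
```

```text
t 24.37 fix xy [-0.024   0.1638] z 0.2303 yawfix -0.0028 rp [ 3.1398 -0.0034] F [ 7.4462 -4.5044 -0.1989] w 0.0181 q6 0.91
0.10096429217529747 0.0018284366175056617 7.998242452740669
```

Nearly at the stop, so I press on a little to seat it.

Request:
move_arm(increments=[{"jaw": -0.7, "dx": 0, "dy": -0.001, "dz": 0, "twist": 0}, {"jaw": -0.7, "dx": 0, "dy": -0.001, "dz": 0, "twist": 0}, {"jaw": -0.7, "dx": 0, "dy": -0.001, "dz": 0, "twist": 0}, {"jaw": -0.7, "dx": 0, "dy": 0, "dz": 0, "twist": 0}])

```text
t: 24.7
eef_pos: [0.5645, 0.227, 0.2303]
ee_rot: [3.137, -0.003, 0.044]
force: [12.2, -15.9, -0.6]
width: 0.0178
gripper_force: 8.0
```

Run:
```python
from h import *
s=where();print(s['gripper_force'])
```

```text
t 24.7 fix xy [-0.0241  0.1643] z 0.2303 yawfix -0.0067 rp [ 3.1371 -0.0026] F [ 12.2356 -15.8771  -0.5817] w 0.0178 q6 0.91
8.043625331483781
```

Seated with a 16 N reaction. I release, rise and check.

Request:
move_arm(increments=[{"jaw": 0, "dx": 0, "dy": 0, "dz": 0, "twist": 0}, {"jaw": 0, "dx": 0, "dy": 0, "dz": 0, "twist": 0}, {"jaw": 0, "dx": 0, "dy": 0, "dz": 0, "twist": 0}, {"jaw": 0, "dx": 0, "dy": 0, "dz": -0.03, "twist": 0}, {"jaw": 0, "dx": 0, "dy": 0, "dz": -0.03, "twist": 0}, {"jaw": 0, "dx": -0.02, "dy": 0, "dz": -0.02, "twist": 0}, {"jaw": 0, "dx": -0.03, "dy": 0, "dz": 0, "twist": 0}, {"jaw": 0, "dx": -0.02, "dy": 0, "dz": 0, "twist": 0}, {"jaw": 0, "dx": 0, "dy": 0, "dz": 0, "twist": 0}])

```text
t: 25.45
eef_pos: [0.4896, 0.2266, 0.3104]
ee_rot: [-3.139, -0.001, 0.045]
force: [-0.3, -0.7, -0.1]
width: 0.0434
gripper_force: 0.0
```

Run:
```python
from h import *
import cv2
where()
for c in ('side','wrist','wrist'):
  im=arm.grab_frame(c);cv2.imwrite('pics/end_%s.png'%c,im)
  for n in('ring','keeper_knob','keeper_pivot','stop'):
    for d in arm.pinpoint(c,n)[:3]: 
      p=tofix(d['position'])
      if abs(p[0])<.15: print(c,n,p,round(d['position'][2],3),round(d['score'],2))
```

```text
t 25.45 fix xy [-0.0989  0.1677] z 0.3104 yawfix -0.0055 rp [-3.1394 -0.0005] F [-0.2669 -0.6788 -0.115 ] w 0.0434 q6 0.82
side ring [-0.0472  0.1885] 0.122 0.68
side keeper_knob [-0.0189  0.1643] 0.18 0.76
side keeper_pivot [-0.1235  0.1609] 0.151 0.62
side stop [-0.0504  0.1996] 0.128 0.74
wrist ring [-0.0494  0.1908] 0.119 0.78
wrist keeper_knob [-0.0241  0.1626] 0.176 0.59
wrist keeper_pivot [-0.1294  0.1635] 0.145 0.78
wrist stop [-0.0457  0.1982] 0.13 0.76
wrist stop [0.0102 0.3827] 0.001 0.48
wrist ring [-0.0499  0.1893] 0.119 0.94
wrist keeper_knob [-0.0234  0.1646] 0.178 0.6
wrist keeper_knob [-0.1311  0.1648] 0.146 0.25
wrist keeper_pivot [-0.1265  0.1645] 0.146 0.97
wrist stop [-0.0488  0.2023] 0.132 0.57
```

View pics/end_wrist.png

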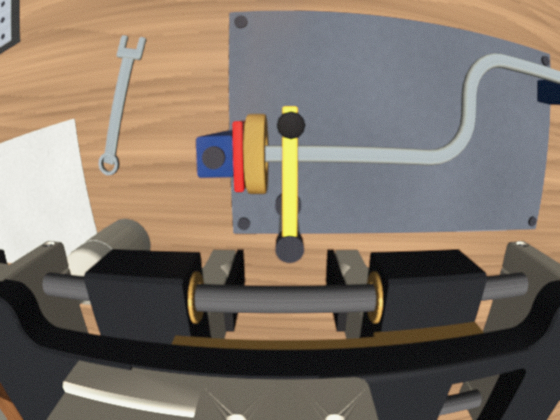

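The keeper is square across the rail behind the ring, with its knob at (290,125). I zoom in on the contact between ring and stop at (243,155).

Run:
```python
import cv2
im=cv2.imread('pics/end_wrist.png')[95:215,190:320]
cv2.imwrite('pics/crop1.png',cv2.resize(im,None,fx=4.9,fy=4.9,interpolation=cv2.INTER_CUBIC))
```

```text
(no output)
```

View pics/crop1.png

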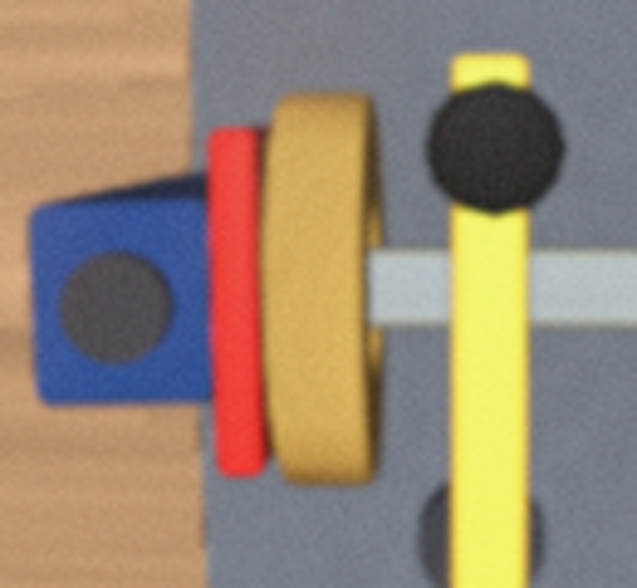

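The crop shows the ring's face at column 262 touching the red plate, with no gap, and the keeper square across the rail. I hand in the job.

```bash
python3 -c "
from station import arm
print(arm.job_done())"
```

```text
the job is handed in; nothing more can be done
None
```

I opened the keeper to its end stop, slid the ring round both bends until it sat flush against the red stop, then shut the keeper behind it and handed in the job at about 26 s.

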